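# Dock the label reader, scan the yellow-lidded sample, dock it again

### The arm

A 7-joint arm with a two-finger parallel gripper is mounted at the origin on a cart in front of the work surface, level with it; the furniture and walls round the work are solid. World frame = base frame: x ahead of the robot, y to its left, z up, the work surface at z = 0. Lengths are in m, angles in rad, forces in N, time in s.
With the tool pointing down it reaches from about 0.35 to 0.9 m from the base axis. Payload 8.1 kg.
Tool frame: the origin (TCP) lies at the very end of the fingers, on their centre line; the grasp point (between the pads) lies 19 mm behind it (arm.tcp_to_grasp is the z of the grasp point in the tool frame, in m); z points along the fingers, y is the line along which they close (so a half turn about z gives the same grasp; the last joint's range is limited). The gripper opens to 92 mm and grips with 3 to 60 N. Pads are 19 mm wide; open, the fingers measure 130 mm over their backs; the gripper's body (75 mm by 190 mm) begins 47 mm behind the grasp point.
Start: joints at [1.028, 0.434, 0.025, 1.573, -0.012, 1.134, -0.075], TCP at [0.266, -0.566, 0.227] pointing down, gripper open.
Joint ranges: [-2.62, 2.62], [-0.44, 2.09], [-1.27, 1.32], [0.08, 2.57], [-1.32, 4.46], [0.12, 2], [-2.74, 2.74]. Speed limits (rad/s): [2.22, 2.22, 3.01, 3.01, 3.14, 3.14, 3.14].

### API

Orientations are given as a rotation vector (axis times angle).
In Python, from cell import readout, vision, sign_off, arm gives the robot as it stands. The module is installed in compiled form; this text tells all that it offers.
- The arm moves only by the shell command python3 -m creep 'ROWS' [FORCE]. ROWS is JSON, a list of rows, each a list of 5 numbers: the shift along the tool's x, y, z in units of 4 cm (1.0 is 4 cm), then the turn about the tool's z in units of 4 degrees (1.0 is 4 degrees), then the opening, from 0 (shut) to 1 (fully open). A call has 1 to 12 rows; each row shifts and turns the commanded pose from where the row before left it, along the tool's axes as they then stand; what a row does not reach is not made up. A row lasts 1/8 s, in which the tool goes at most 62.5 mm and 10.7 degrees, less where a joint would pass 70% of its speed; a pose out of reach is approached as far as the arm can. A call with a number of a shift or a turn outside -1 to 1 is refused whole. A call with a gripper value outside its range is refused whole. The fingers move at their own pace and stop on an object; FORCE is the grip in N (left out, the last holds). Time passes only in rows, so rows that do not move let the fingers close. It gives the time, the measured TCP pose, the force, the opening and the grip force at its end, in the units of the state.
- readout.observe(): the state, without advancing time (a new reading comes with each control period).
- vision.get_image(name): name is "scene" or "top" or "wrist"; returns a dict with "pixels" (420x560x3 uint8, blue, green, red), "z_map" (420x560 float32, m along the optical axis (not along the pixel's ray), 0 where there is no reading), "camera_matrix" (3x3 intrinsics, pixels), "position" and "rotation" of the camera in the world. Camera axes: x right, y up, looking along -z (the intrinsics and any distortion apply to the point x, -y, -z); pixel columns grow to the right and rows downward; lengths in m; the calibration is good to about 2 mm. The wrist camera is an equidistant fisheye: a pixel r from the principal point sees the ray r / f radians off the axis. A picture is of the moment at which its call begins.
- sign_off(): hands the job in; it is judged then, once.
The state is a dict: "clock": time; "joints": joint angles; "dq": joint speeds; "joint_efforts": joint torques, N m; "position": TCP position; "ee_rot": TCP orientation; "force": force on the tool from outside, world axes, zero at the start; "ft_torque": the same for the moment, N m; "width": opening from 0.0 (shut) to 1.0 (fully open); "gripper_force": force on a finger pad.
Only numpy, scipy, OpenCV 4.12 (cv2) and the standard library are available. Lean on these libraries where they do the work, as an engineer would, in place of code of your own. Each camera call takes 0.05 s, during which the arm holds its last target. There are 200 camera calls.

### The job

The handheld label reader was left lying on the bench: lay it in its sloping cradle, window end down against the lip, and let go, so that it wakes. Then take it again so that it can point down, and hold it still for a good second with its window square over the middle of the barcode label of the yellow-lidded sample cup, about 35 mm from the label and with the long side of the window along the long side of the label. Put it back in the cradle and let go; do not read the red-lidded cup's label, do not touch the carriers with the reader, and leave the other things where they stand.

Things in the scene. Friction and masses are not known exactly. Their poses are not given: they have to be found in the camera images.
- scanner: label reader: wand 160 mm long, 0.12 kg; white handle 34 mm wide, 26 thick, blue head (last 37 mm at +x) 42 wide, 26 thick. Lies flat. Origin: centre of its underside, 80 mm from either end, 13 mm below the middle line. x = along it to the window, y = across its width (long side of window), z = thickness (up as it lies, face with orange button). Grip across the 34 mm, x -65 to +30 mm
- window (a point): middle of the reader's black window on its +x end face: scanner frame (80, 0, 13) mm
- read_spot (a point): point 35 mm straight in front of the window, scanner frame (115, 0, 13) mm; bring it to the middle of the label
- cradle: fixed grey base of the cradle, 130x70x12 mm on the bench, with a 22 mm wide support under the black bed. Origin: centre of its underside, z up; the bed's lip is at its +x end and the bed rises towards its -x end
- cradle_bed: black bed sloping 45 degrees. Frame = docked reader's axes: x down the slope to the lip, y across, z out of the bed (the reader's underside lies on it). Origin: on the surface at the lip, 36 mm above the bench. Docked, the reader's origin is at (-80, 0, 0) mm. 26 mm wide, so fingers can straddle it, up to x = -105; x -34 to 0 has side cheeks 49 mm apart, flared at the top, 23 mm high
- dock (a point): where the middle of the window must come, just against the cradle's 14 mm high lip: bed frame (0, 0, 13) mm. Friction may keep the reader from sliding down by itself
- carrier_yellow: fixed grey sample carrier, 110x70 mm (x, y), with a sample cup with a yellow lid (55 mm across, its top 69 mm above the bench) fixed on its +x half and a sloping white barcode label on its -x half. Origin: centre of its underside; z up
- label_yellow: white barcode label, 36x56 mm, on the carrier of the yellow-lidded cup. Origin: middle of its face, about 33 mm above the bench; z = outward normal of the face, tilted 15 degrees (0.26 rad) from vertical towards the carrier's -x end; y = its long side, along which the bars are lined up (each bar runs along x)
- carrier_red: fixed grey sample carrier, 110x70 mm (x, y), with a sample cup with a red lid (55 mm across, its top 69 mm above the bench) fixed on its +x half and a sloping white barcode label on its -x half. Origin: centre of its underside; z up
- label_red: white barcode label, 36x56 mm, on the carrier of the red-lidded cup. Origin: middle of its face, about 33 mm above the bench; z = outward normal of the face, tilted 15 degrees (0.26 rad) from vertical towards the carrier's -x end; y = its long side, along which the bars are lined up (each bar runs along x)
- dropper: bystander: brown dropper bottle with white collar and black teat, 29 mm across, 79 mm tall; stands close behind the reader's tail end; origin: centre of its underside
- blue_cap_bottle: bystander: white bottle with blue cap, 52 mm across, 105 mm tall; stands beside the reader; origin: centre of its underside
- amber_bottle: bystander: amber bottle with black cap, 60 mm across, 120 mm tall; origin: centre of its underside
- beaker_cup: bystander: pink round beaker, 61 mm across, 59 mm tall; origin: centre of its underside
- red_dropper: bystander: small white dropper bottle with red collar and black teat, 29 mm across, 79 mm tall; origin: centre of its underside

How it is judged:
By the outcome, as a careful person would: the job done as asked, in the order asked, and still so for the second after the job is handed in, with the robot touching nothing.
It also fails if it takes over 64 s, if anything falls off the work surface, if the arm or the gripper's body presses on something with over 40 N, if the wrist force passes 120 N, or if a joint passes its speed limit or range.

## Working session

There is one attempt and no reset: what is moved stays moved. The work goes in short steps, Python scripts to look and compute and a shell command to move; the robot and the scene stay as the last step left them, time stands still between calls to the robot, and variables do not carry over. Pictures are saved under pics/ and viewed, at most 14 in all, crops included, and the job is handed in when it is done.

```bash
mkdir -p pics; cat > h.py <<'E'
import numpy as np, cv2
from cell import readout, vision
from scipy.spatial.transform import Rotation as R
def save(n,f):
    d=vision.get_image(n); cv2.imwrite('pics/'+f,d['pixels']); np.savez('pics/'+f+'.npz',**d); return d
def world(d,u,v,z=None,plane=None):
    K=d['camera_matrix']; x=(u-K[0,2])/K[0,0]; y=(v-K[1,2])/K[1,1]
    ray=d['rotation']@np.array([x,-y,-1.])
    if plane is not None: return d['position']+ray*((plane-d['position'][2])/ray[2])
    return d['position']+ray*(d['z_map'][int(v),int(u)] if z is None else z)
E
python3 - <<'E'
from h import *
s=readout.observe(); print({k:np.round(v,3) for k,v in s.items()}); print(R.from_rotvec(s['ee_rot']).as_matrix().round(3))
from cell import arm; print([a for a in dir(arm) if a[0]!='_'], arm.tcp_to_grasp)
for n in('top','scene'):
    d=save(n,n+'0.png'); print(n,d['position'],d['rotation'].round(3),d['camera_matrix'],[k for k in d])
E
```

```text
{'clock': np.float64(0.0), 'joints': array([ 1.028,  0.435,  0.025,  1.574, -0.012,  1.134, -0.075]), 'dq': array([-0.001, -0.   , -0.001,  0.001, -0.002, -0.   ,  0.001]), 'joint_efforts': array([-1.0000e-03, -6.6785e+01,  9.8500e-01, -3.1446e+01, -6.1000e-02,
        4.3000e-02,  0.0000e+00]), 'position': array([ 0.266, -0.565,  0.226]), 'ee_rot': array([-3.064e+00, -6.850e-01,  1.000e-03]), 'force': array([-0.42 ,  0.065, -0.557]), 'ft_torque': array([ 0.007, -0.   ,  0.016]), 'gripper_force': np.float64(0.0), 'width': np.float64(0.999)}
[[ 0.905  0.426 -0.001]
 [ 0.426 -0.905  0.001]
 [-0.    -0.002 -1.   ]]
['PlanningError', 'tcp_to_grasp'] -0.0188
top [ 0.41330213 -0.06160949  1.45927383] [ 0.066 -0.084 -1.579] [[460.49924308   0.         291.09693657]
 [  0.         460.49924308 213.54026754]
 [  0.           0.           1.        ]] ['pixels', 'z_map', 'camera_matrix', 'position', 'rotation']
scene [0.06781386 0.65653647 0.8078273 ] [ 0.333 -1.082 -2.38 ] [[474.61107789   0.         283.1164684 ]
 [  0.         474.61107789 210.36169936]
 [  0.           0.           1.        ]] ['pixels', 'z_map', 'camera_matrix', 'position', 'rotation']
```

View pics/top0.png

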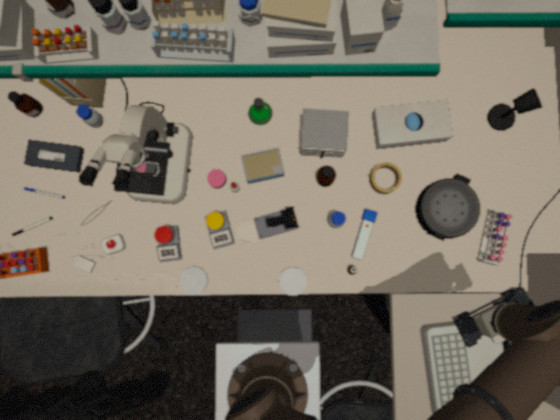

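View pics/scene0.png

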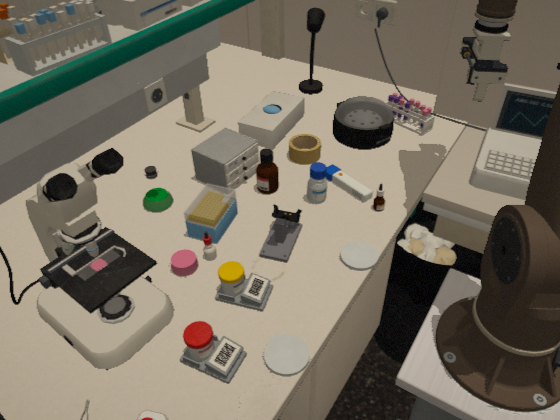

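```bash
sed -i "s/ray=d\['rotation'\]@/ray=R.from_rotvec(d['rotation']).as_matrix()@/" h.py
python3 - <<'E'
from h import *
t=cv2.imread('pics/top0.png')[195:285,195:395]; s=cv2.imread('pics/scene0.png')[140:300,200:400]
a=cv2.resize(t,(600,270),interpolation=3); b=cv2.resize(s,(400,320),interpolation=3)
o=np.zeros((600,600,3),np.uint8); o[:270]=a; o[275:595,:400]=b; cv2.imwrite('pics/c1.png',o)
d=dict(np.load('pics/top0.png.npz'))
H=np.array([[world(d,u,v) for u in range(560)] for v in range(420)])
np.save('pics/H.npy',H)
P=d['pixels'].astype(int)
print('table z',np.median(H[255:265,300:340,2]))
# z map around cradle
print((H[200:245:2,234:306:3,2]*1000).round().astype(int))
B=P[...,0];G=P[...,1];Rr=P[...,2]
def comp(m,name):
    n,l,st,c=cv2.connectedComponentsWithStats(m.astype(np.uint8))
    for i in range(1,n):
        if st[i,4]>25:
            k=l==i; print(name,st[i],c[i].round(1),np.median(H[k],0).round(4),H[k].mean(0).round(4))
m=np.zeros((420,560),bool); m[195:285,150:395]=1
comp(m&(Rr>170)&(G>130)&(B<90),'yellow')
comp(m&(Rr>150)&(G<70)&(B<80),'red')
comp(m&(B>110)&(Rr<80),'blue')
E
```

```text
table z 0.00043388076611139414
[[ -1   0  -1  -4   7   0  -2  -2   2   3   8   0   0   0   3   1   4   4
    3   3   0   2  -1   7]
 [ -3   6   1  -1  -2  -3   3  -8  -3  -2   3  12  -4   2   3  -2  -1   1
    8   2   0  -5  -6   8]
 [  2   0   0   1   0   1   3   2   0   0   0   5   2  -1   4   0  -2   6
    2   5   6  -3  -4  -1]
 [  0  -3   2  -6   1  -5  -5  -1  -3  -3  -3  -1  -4  -1  -3   0   0  -1
   -4   1  52   0   1   1]
 [  1  -1   1  -5  -3  -3  -2   3  -2   4   1   1   2   0  -2  -2   7  -2
   72  58  -6  -2   1   4]
 [  3   3   1   0   1   3   3  -2  -1   0  -4  -1   5   0  -8   5  61  66
   51  35  41   0   4   4]
 [  9   3  -1   5   0   3  -2   3   3  -2   3  -7   1   1  13  17  62  51
   45  41  41   7   6   7]
 [  2  -1  -2   6   4  -6  -2   0   1   3   0  14  12  12  16  13  58  54
   45  36  45   2   3   0]
 [ -2  -1  -1  -1  -1  -4  -1   1   1  11  13  12  12   4  16  70  59  49
   47  38  48   1   4  -3]
 [ -3   3  -2   5  -4   2   3  14  12  10  11   9  98  85  81  74  66  52
   44  34  43   1   4   5]
 [  1   5  -7   2   0   2   1  14   9  10  10 108 105  93  
[... 915 characters left out ...]
   1  -4
    1  -4   2  -1   0  -1]
 [ 11  -1   4   2  -1  -2  -2   2   1   4   7  -3  -2   2   2   4   2  -6
    1   6   2   3   2   1]
 [  7   1   5  -2   2  -1   3  -1   1   0  -2   7   1   1  -1   5   1   0
    0   0  -3   2   4   1]
 [ -6   2  -2   1   5  -1   6   4   4  -9   5   4   5  -1  -3   2  -1  -3
    0   0  -1   2  -3  -1]]
yellow [206 212  17  16 197] [213.9 219.9] [0.5284 0.1552 0.0685] [0.528  0.154  0.0751]
red [155 227  16  16 197] [162.5 234.3] [0.4871 0.3098 0.0676] [0.4865 0.3096 0.0679]
blue [363 210  13  12 116] [369.1 215.1] [ 0.5432 -0.323   0.0264] [ 0.5428 -0.3233  0.0258]
blue [332 212  13  13 132] [338.  217.9] [ 0.5281 -0.2162  0.1051] [ 0.5274 -0.2151  0.1152]
```

View pics/c1.png

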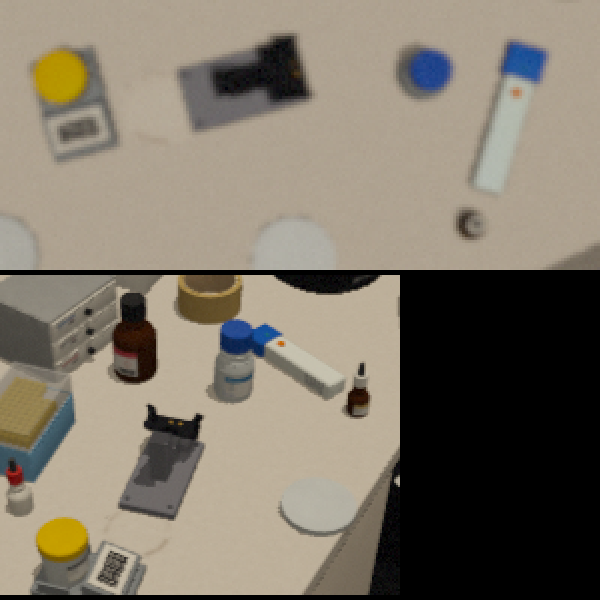

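```bash
python3 - <<'E'
from h import *
d=dict(np.load('pics/top0.png.npz')); P=d['pixels'].astype(int); B,G,Rr=P[...,0],P[...,1],P[...,2]; H=np.load('pics/H.npy')
def poly(mask,z,name):
    n,l,st,c=cv2.connectedComponentsWithStats(mask.astype(np.uint8)); i=1+np.argmax(st[1:,4])
    v,u=np.nonzero(l==i); W=np.array([world(d,a,b,plane=z)[:2] for a,b in zip(u,v)])
    r=cv2.minAreaRect((W*1000).astype(np.float32)); b=cv2.boxPoints(r)
    print(name,len(u),st[i],'c',np.round(r[0],1),'size',np.round(r[1],1),'ang',round(r[2],1),'mean',(W.mean(0)*1000).round(1), 'edge angs',np.degrees(np.arctan2(*(b[1]-b[0])[::-1])).round(1))
    return W
def box(u0,u1,v0,v1):
    m=np.zeros((420,560),bool); m[v0:v1,u0:u1]=1; return m
white=box(345,385,205,262)&(np.minimum(np.minimum(B,G),Rr)>150)&(B>=Rr-12)
blue=box(345,385,205,262)&(B-Rr>35)
print('px',P[240,362],P[262,340],P[240,266])
W=poly(white|blue,.026,'scanner'); 
Wb=poly(blue,.026,'head');Ww=poly(white,.026,'handle')
v=Wb.mean(0)-Ww.mean(0);print('dir',np.degrees(np.arctan2(v[1],v[0])), np.linalg.norm(v))
# cradle: not bench coloured
for name,(u0,u1,v0,v1),z in(('cradle',(250-14,302,203,242),.012),('carY',(200,238,205,252),.014)):
    sat=Rr-B
    m=box(u0,u1,v0,v1)&(sat<22)&(Rr<140) ; W=poly(m,z,name)
# bed points: dark
m=box(262,300,203,235)&(P.max(2)<60); X=H[m]; 
print(len(X))
hi=X[(X[:,2]>.03)&(X[:,2]<.12)]
# bed strip only (upper part): z>0.062
st=X[(X[:,2]>.075)&(X[:,2]<.115)]; c=st.mean(0); dd=np.linalg.svd(st-c)[2][0]; print('strip',len(st),c,dd)
for k in range(75,115,10):
    s=st[(st[:,2]>k/1000)&(st[:,2]<k/1000+.01)]; print(k,len(s),s.mean(0).round(4))
# label
lab=box(205,238,225,250)&(P.min(2)>165); print(lab.sum()); poly(lab,.033,'label')
E
```

```text
px [173 184 177] [145 162 174] [144 163 175]
scanner 434 [354 209  23  50 434] c [ 484.4 -307.6] size [ 40.2 155. ] ang 74.5 mean [ 487.5 -306.5] edge angs -15.5
head 137 [363 209  14  13 137] c [ 542.8 -323.8] size [40.2 33.8] ang 74.5 mean [ 542.6 -324. ] edge angs -15.5
handle 297 [354 221  18  38 297] c [ 467.1 -300.5] size [ 27.6 118.7] ang 71.8 mean [ 462.1 -298.5] edge angs -18.2
dir -17.563800825492436 0.08447263639589998
cradle 899 [254 207  45  32 899] c [524.5 -30.1] size [ 74.3 128.9] ang 15.4 mean [522.5 -30.1] edge angs -74.6
carY 245 [208 211  26  38 245] c [503.1 146.8] size [108.7  69.5] ang 15.6 mean [497.9 133.8] edge angs -74.4
383
strip 122 [ 0.52050032 -0.02476101  0.09312171] [-0.18237032  0.74819084  0.63792753]
75 39 [ 0.5244 -0.0396  0.0794]
85 26 [ 0.5209 -0.027   0.0904]
95 34 [ 0.518  -0.0171  0.1005]
105 23 [ 0.517  -0.0083  0.1087]
0Traceback (most recent call last):
  File "<stdin>", line 30, in <module>
  File "<stdin>", line 4, in poly
    return _wrapfunc(a, 'argmax', axis=axis, out=out, **kwds)
    return bound(*args, **kwds)
ValueError: attempt to get argmax of an empty sequence
```

```bash
cat >> h.py <<'E'
def togo(p,yaw):
    """p: TCP target world, yaw deg of tool x. units for shift-before-turn, and turn units"""
    s=readout.observe(); M=R.from_rotvec(s['ee_rot']).as_matrix(); cur=np.degrees(np.arctan2(M[1,0],M[0,0]))
    t=(cur-yaw+180)%360-180
    print('t',round(s['clock'],2),'pos',s['position'].round(4),'yaw',round(cur,2),'w',round(s['width'],3),'gf',round(s['gripper_force'],1),'F',s['force'].round(1))
    print(' shift(units)',(M.T@(np.array(p)-s['position'])/.04).round(3),'turn',round(t/4,2))
E
python3 - <<'E'
from h import *
H=np.load('pics/H.npy')
o=np.array([.484,-.307]); a=np.radians(-16.5); ex=np.array([np.cos(a),np.sin(a)]); ey=np.array([-ex[1],ex[0]])
for n,(u0,u1,v0,v1) in dict(dropper=(345,360,261,277),blue=(328,348,208,230)).items():
    X=H[v0:v1,u0:u1].reshape(-1,3); X=X[X[:,2]>.02]; q=X[:,:2]-o
    print(n,X.max(0).round(3),X.min(0).round(3),'scanner frame x',(q@ex).min().round(3),(q@ex).max().round(3),'y',(q@ey).min().round(3),(q@ey).max().round(3))
togo([.434,-.292,.226],-16.5)
E
python3 -m creep '[[0.95,-0.63,0,0,1],[0.95,-0.63,0,0,1],[0.95,-0.63,0,0,1],[0.95,-0.63,0,0,1],[0.95,-0.63,0,0,1],[0.95,-0.63,0,1,1],[0.96,-0.56,0,1,1],[0,0,0,1,1],[0,0,0,1,1],[0,0,0,1,1],[0,0,0,1,1],[0,0,0,1,1]]'
python3 -m creep '[[0,0,0,1,1],[0,0,0,1,1],[0,0,0,1,1],[0,0,0,0.4,1],[0,0,0,0,1]]'
python3 - <<'E'
from h import *
togo([.434,-.292,.226],-16.5)
d=save('wrist','w1.png'); print(d['position'],R.from_rotvec(d['rotation']).as_matrix().round(3),d['camera_matrix'])
E
```

```text
dropper [ 0.413 -0.062  1.459] [ 0.361 -0.281  0.021] scanner frame x -0.137 -0.104 y -0.007 0.215
blue [ 0.554 -0.062  1.459] [ 0.413 -0.24   0.023] scanner frame x -0.137 0.042 y 0.073 0.215
t 0.1 pos [ 0.2659 -0.5651  0.226 ] yaw 25.2 w 0.999 gf 0.0 F [ 1.3 -0.6 -0.1]
 shift(units) [ 6.710e+00 -4.388e+00  6.000e-03] turn 10.42
clock: 1.6
position: [0.4355, -0.2968, 0.2264]
ee_rot: [-3.14, 0.08, 0.001]
force: [-1.4, -1.0, -0.5]
width: 1.0
gripper_force: 0.0
clock: 2.22
position: [0.4357, -0.2968, 0.2266]
ee_rot: [-3.11, 0.447, 0.001]
force: [0.1, -0.1, -0.1]
width: 0.998
gripper_force: 0.0
t 2.23 pos [ 0.4357 -0.2968  0.2266] yaw -16.36 w 0.998 gf 0.0 F [ 0.1 -0.1 -0.1]
 shift(units) [-0.074 -0.104  0.015] turn 0.04
[ 0.50698461 -0.31766742  0.38369724] [[-0.282  0.921  0.268]
 [-0.959 -0.271 -0.079]
 [-0.    -0.279  0.96 ]] [[325.1922621    0.         276.70069236]
 [  0.         325.1922621  208.86707683]
 [  0.           0.           1.        ]]
```

View pics/w1.png

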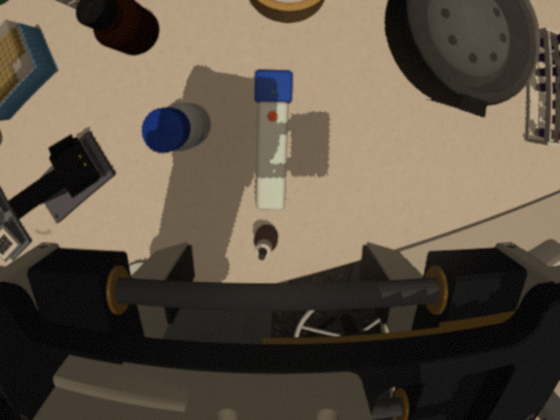

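```bash
cat >> h.py <<'E'
def fish(d,u,v,plane=None,z=None):
    K=d['camera_matrix']; q=np.array([(u-K[0,2]),(v-K[1,2])]); r=np.hypot(*q); th=r/K[0,0]; q=q/max(r,1e-9)*np.tan(th)
    ray=R.from_rotvec(d['rotation']).as_matrix()@np.array([q[0],-q[1],-1.])
    if plane is not None: return d['position']+ray*((plane-d['position'][2])/ray[2])
    return d['position']+ray*(d['z_map'][int(v),int(u)] if z is None else z)
E
python3 - <<'E'
from h import *
d=dict(np.load('pics/w1.png.npz')); P=d['pixels'].astype(int); B,G,Rr=P[...,0],P[...,1],P[...,2]
m=np.zeros((420,560),bool); m[60:215,245:300]=1
blue=m&(B-Rr>40); white=m&(Rr>165)&(B>Rr-25)&~blue
def fit(mk):
    n,l,st,c=cv2.connectedComponentsWithStats(mk.astype(np.uint8)); i=1+np.argmax(st[1:,4]); v,u=np.nonzero(l==i)
    W=np.array([fish(d,a,b,plane=.026)[:2] for a,b in zip(u,v)])*1000; r=cv2.minAreaRect(W.astype(np.float32)); print(st[i],r,W.mean(0)); return W
hb=fit(blue); hw=fit(white); fit(blue|white)
v=hb.mean(0)-hw.mean(0); print(np.degrees(np.arctan2(v[1],v[0])))
print(P[170,270],P[220,230])
s=np.array([fish(d,270,v) for v in (90,150,190)]); print(s.round(4))
E
```

```text
[256  71  36  31 988] ((540.7227783203125, -323.8103332519531), (37.86765670776367, 33.36587905883789), 73.37883758544922) [ 541.7599428  -324.60381725]
[277 106   7  16  86] ((509.4638977050781, -321.95587158203125), (6.501633167266846, 16.508953094482422), 73.6895980834961) [ 509.92229345 -322.70446069]
[256  71  36  31 988] ((540.7227783203125, -323.8103332519531), (37.86765670776367, 33.36587905883789), 73.37883758544922) [ 541.7599428  -324.60381725]
-3.4140801316259184
[ 91 108 116] [ 72  90 104]
[[ 0.5374 -0.3189  0.0262]
 [ 0.4739 -0.3     0.0253]
 [ 0.4306 -0.2871  0.0261]]
```

```bash
python3 -c "
from h import *
togo([.430,-.2907,.003],-16.6)"
```

```text
t 2.27 pos [ 0.4356 -0.2969  0.2266] yaw -16.34 w 1.0 gf 0.0 F [-0.1  0.3 -0.6]
 shift(units) [-0.177 -0.108  5.591] turn 0.07
```

```bash
python3 -m creep '[[-0.18,-0.11,0,0.07,1],[0,0,1,0,1],[0,0,1,0,1],[0,0,1,0,1],[0,0,1,0,1],[0,0,0.8,0,1],[0,0,0.5,0,1],[0,0,0.28,0,1],[0,0,0,0,1]]'
python3 -m creep '[[0,0,0,0,0],[0,0,0,0,0],[0,0,0,0,0],[0,0,0,0,0],[0,0,0,0,0],[0,0,0,0,0]]' 15
```

```text
clock: 3.4
position: [0.4297, -0.2904, 0.0033]
ee_rot: [-3.108, 0.455, 0.001]
force: [-0.5, -0.9, -0.0]
width: 1.007
gripper_force: 0.0
clock: 4.15
position: [0.43, -0.2906, 0.0035]
ee_rot: [-3.108, 0.456, 0.0]
force: [0.2, 0.3, 0.3]
width: 0.396
gripper_force: 0.3
```

```bash
python3 -m creep '[[0,0,0,0,0],[0,0,0,0,0],[0,0,-0.5,0,0],[0,0,-1,0,0],[0,0,-1,0,0],[0,0,-1,0,0],[0,0,-1,0,0],[0,0,-1,0,0],[0,0,-0.5,0,0],[0,0,0,0,0],[0,0,0,0,0]]'
python3 - <<'E'
from h import *
d=save('wrist','w2.png')
togo([0.5,0,0.2],-75)
E
```

```text
clock: 5.52
position: [0.4294, -0.2903, 0.2423]
ee_rot: [-3.108, 0.456, 0.003]
force: [-0.1, -0.6, -1.8]
width: 0.366
gripper_force: 15.0
t 5.58 pos [ 0.4293 -0.2902  0.2421] yaw -16.68 w 0.368 gf 15.0 F [-0.7 -0.2 -2.2]
 shift(units) [-0.387 -7.458  1.056] turn 14.58
```

View pics/w2.png

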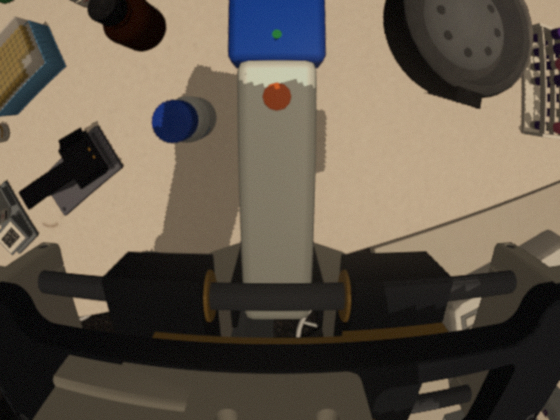

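```bash
cat >> h.py <<'E'
def pitch(f=None):
    d=save('wrist',f or 'tmp.png'); s=readout.observe(); M=R.from_rotvec(s['ee_rot']).as_matrix()
    K=d['camera_matrix']; v,u=np.mgrid[0:420:2,200:350:2]; z=d['z_map'][v,u]
    q=np.stack([u-K[0,2],v-K[1,2]],-1); r=np.linalg.norm(q,axis=-1,keepdims=True)+1e-9; q=q/r*np.tan(r/K[0,0])
    ray=np.stack([q[...,0],-q[...,1],-np.ones_like(z)],-1)@R.from_rotvec(d['rotation']).as_matrix().T
    T=((d['position']+ray*z[...,None])-s['position'])@M; T=T[z>0]; T[:,2]+=.0188
    rr=np.hypot(T[:,0],T[:,2]); T=T[(abs(T[:,1])<.013)&(rr<.16)&(T[:,0]>.012)&(T[:,2]>-.02)]
    X=T[:,[0,2]]; 
    for _ in range(4):
        c=X.mean(0); e=np.linalg.svd(X-c,full_matrices=False)[2][0]; e*=np.sign(e[0]+e[1]); n=np.array([-e[1],e[0]]); 
        k=abs((X-c)@n)<max(.003,2*np.std((X-c)@n)); X=X[k]
    t=X@e; off=c@n
    print('pitch',np.degrees(np.arctan2(e[1],e[0])).round(1),'face offset',off.round(4),'along',np.percentile(t,[1,99]).round(4),'n',len(X),'ymid',T[:,1].mean().round(4),'w',round(s['width'],3),'gf',round(s['gripper_force'],1),'Fz',s['force'][2].round(1))
E
python3 -c "
from h import *
pitch()"
python3 -m creep '[[0,0,0,0,0],[0,0,0,0,0],[0,0,0,0,0]]' 7
python3 -c "
from h import *
pitch()"
python3 -m creep '[[0,0,0,0,0],[0,0,0,0,0],[0,0,0,0,0]]' 4.5
python3 -c "
from h import *
pitch()"
```

```text
pitch 0.6 face offset -0.0028 along [0.0133 0.1248] n 3959 ymid 0.0 w 0.369 gf 15.0 Fz -1.3
clock: 6.0
position: [0.43, -0.2906, 0.2433]
ee_rot: [-3.108, 0.456, 0.001]
force: [-1.0, -0.3, -1.6]
width: 0.372
gripper_force: 7.0
pitch 47.0 face offset -0.0023 along [0.0154 0.1356] n 1785 ymid -0.0 w 0.372 gf 7.0 Fz -1.9
clock: 6.42
position: [0.4301, -0.2907, 0.2436]
ee_rot: [3.108, -0.456, 0.0]
force: [-0.5, -0.5, -1.4]
width: 0.371
gripper_force: 4.5
pitch 52.1 face offset -0.0025 along [0.0171 0.1389] n 1600 ymid 0.0 w 0.369 gf 4.5 Fz -1.6
```

```bash
python3 -m creep '[[-0.31,-0.9,-0.2,0,0],[-0.31,-0.9,-0.2,0,0],[-0.31,-0.9,0,0,0],[-0.31,-0.9,0,1,0],[-0.25,-0.9,0,1,0],[-0.2,-0.9,0,1,0],[-0.1,-0.9,0,1,0],[0,0,0,1,0],[0,0,0,1,0],[0,0,0,1,0],[0,0,0,1,0],[0,0,0,1,0]]' 12
python3 -m creep '[[0,0,0,1,0],[0,0,0,1,0],[0,0,0,1,0],[0,0,0,1,0],[0,0,0,1,0],[0,0,0,0.6,0],[0,0,0,0,0],[0,0,0,0,0]]'
python3 - <<'E'
from h import *
pitch('w3.png')
togo([.5147,-.0032,.243],-75)
E
```

```text
clock: 7.98
position: [0.4488, -0.0317, 0.2596]
ee_rot: [-2.814, 1.397, -0.0]
force: [0.5, -0.0, -1.8]
width: 0.369
gripper_force: 12.0
clock: 8.98
position: [0.4491, -0.0324, 0.2577]
ee_rot: [2.555, -1.819, -0.004]
force: [-0.3, 0.6, -0.7]
width: 0.371
gripper_force: 12.0
pitch 52.2 face offset -0.0024 along [0.0168 0.1387] n 1587 ymid 0.0 w 0.368 gf 12.0 Fz -1.8
t 9.03 pos [ 0.449  -0.033   0.2577] yaw -70.95 w 0.368 gf 12.0 F [-0.1  0.1 -1.8]
 shift(units) [-0.168 -1.798  0.357] turn 1.01
```

View pics/w3.png

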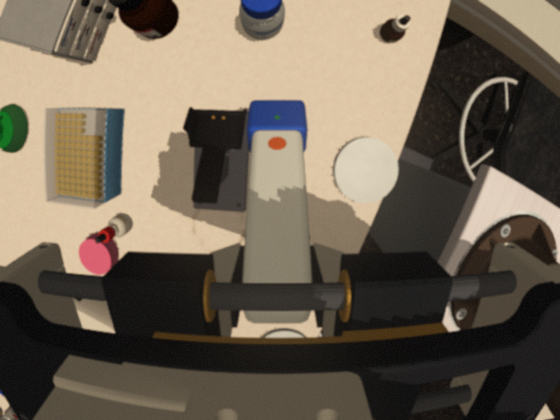

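```bash
python3 - <<'E'
from h import *
d=dict(np.load('pics/w3.png.npz')); P=d['pixels'].astype(int)
v,u=np.mgrid[100:215,175:250]; W=np.array([[fish(d,a,b) for a,b in zip(x,y)] for x,y in zip(u,v)])
dark=(P[100:215,175:250].max(2)<55)
X=W[dark]; hi=X[(X[:,2]>.065)&(X[:,2]<.115)]
# strip = highest; fit plane & axis
for z0 in range(50,112,8):
    s=X[(X[:,2]>z0/1000)&(X[:,2]<z0/1000+.008)]
    if len(s)>5:print(z0,len(s),s.mean(0).round(4))
c=hi.mean(0);U,S,V=np.linalg.svd(hi-c,full_matrices=False);print('c',c.round(4),'dir',V[0].round(3),'normal',V[2].round(3))
h=V[0][:2]*-np.sign(V[0][2]);h/=np.linalg.norm(h);print('heading',np.degrees(np.arctan2(h[1],h[0])))
# cheeks / lip outline with z
for (a,b) in [(186,110),(244,110),(190,130),(243,140),(215,110),(212,117),(221,117),(215,135),(210,160),(210,190)]:
    print((a,b),fish(d,a,b).round(4),P[b,a])
# base corners at z=.012
g=(abs(W[...,2]-.012)<.006)&(P[100:215,175:250].max(2)<110); 
r=cv2.minAreaRect((W[g][:,:2]*1000).astype(np.float32)); print('base',r,g.sum())
E
```

```text
50 573 [ 0.5303 -0.0613  0.0545]
58 451 [ 0.5293 -0.0588  0.0617]
66 319 [ 0.5259 -0.0534  0.0697]
74 219 [ 0.5223 -0.036   0.0778]
82 227 [ 0.5205 -0.0278  0.086 ]
90 242 [ 0.518  -0.0201  0.094 ]
98 255 [ 0.5151 -0.0118  0.1021]
106 151 [ 0.5149 -0.0058  0.1076]
c [ 0.5204 -0.0295  0.0867] dir [-0.206  0.795  0.57 ] normal [-0.148  0.551 -0.822]
heading -75.45555759618641
(186, 110) [ 0.5862 -0.0769 -0.0011] [159 191 215]
(244, 110) [ 0.5084 -0.0994  0.0533] [32 40 46]
(190, 130) [ 0.5569 -0.0614  0.0663] [13 17 20]
(243, 140) [ 0.5018 -0.0631  0.0109] [55 60 65]
(215, 110) [ 0.5416 -0.0893  0.0406] [65 80 92]
(212, 117) [ 0.5422 -0.0806  0.042 ] [ 35  85 124]
(221, 117) [ 0.5324 -0.0836  0.0404] [24 48 70]
(215, 135) [ 0.5313 -0.0625  0.0488] [23 25 28]
(210, 160) [ 0.5243 -0.0385  0.0761] [14 16 20]
(210, 190) [ 0.5118 -0.0143  0.1015] [20 23 27]
base ((521.3924560546875, -27.879806518554688), (71.05471801757812, 127.98280334472656), 15.27542495727539) 1926
```

```bash
python3 -m creep '[[0,0,0,1,0],[0,0,0,0,0]]'; python3 -c "
from h import *
togo([.5149,-.0079,.231],-75)"
```

```text
clock: 9.28
position: [0.4491, -0.0339, 0.2569]
ee_rot: [2.503, -1.887, -0.006]
force: [-0.5, 2.0, -1.4]
width: 0.37
gripper_force: 12.0
t 9.28 pos [ 0.4491 -0.0339  0.2569] yaw -74.04 w 0.37 gf 12.0 F [-0.5  2.  -1.4]
 shift(units) [-0.174 -1.765  0.632] turn 0.24
```

```bash
python3 -m creep '[[-0.06,-0.6,0,0.1,0],[-0.06,-0.6,0,0,0],[-0.05,-0.56,0.2,0,0],[0,0,0.43,0,0],[0,0,0,0,0],[0,0,0,0,0]]'; python3 -c "
from h import *
pitch();togo([.5149,-.0079,.149],-75)"
```

```text
clock: 10.02
position: [0.5141, -0.0086, 0.2312]
ee_rot: [2.496, -1.897, -0.008]
force: [1.3, -0.3, -1.3]
width: 0.372
gripper_force: 12.0
pitch 52.4 face offset -0.0027 along [0.0172 0.1359] n 1583 ymid 0.0 w 0.369 gf 12.0 Fz -0.5
t 10.07 pos [ 0.5144 -0.0084  0.2315] yaw -74.45 w 0.369 gf 12.0 F [ 0.3 -0.4 -0.5]
 shift(units) [-0.01  -0.03   2.062] turn 0.14
```

```bash
python3 -m creep '[[0,0,0.6,0.15,0],[0,0,0.6,0,0],[0,0,0.5,0,0],[0,0,0.3,0,0],[0,0,0,0,0],[0,0,0,0,0]]'; python3 - <<'E'
from h import *
pitch('w4.png');togo([.5127,.0004,.130],-75)
d=save('scene','s4.png'); a=cv2.resize(d['pixels'][150:290,210:350],(560,560),interpolation=3)
w=cv2.imread('pics/w4.png')[60:340,175:385]; o=np.zeros((560,800,3),np.uint8); o[:,:560]=a; o[:320,560:]=cv2.resize(w,(240,320)); cv2.imwrite('pics/c4.png',o)
E
```

```text
clock: 10.82
position: [0.5147, -0.0082, 0.1519]
ee_rot: [2.488, -1.909, -0.005]
force: [-0.0, -0.2, -1.8]
width: 0.37
gripper_force: 12.0
pitch 52.4 face offset -0.0028 along [0.0169 0.1357] n 1593 ymid 0.0 w 0.371 gf 12.0 Fz -2.9
t 10.88 pos [ 0.5147 -0.0081  0.1519] yaw -75.01 w 0.371 gf 12.0 F [ 0.3  0.4 -2.9]
 shift(units) [-0.22  -0.011  0.548] turn -0.0
```

View pics/c4.png

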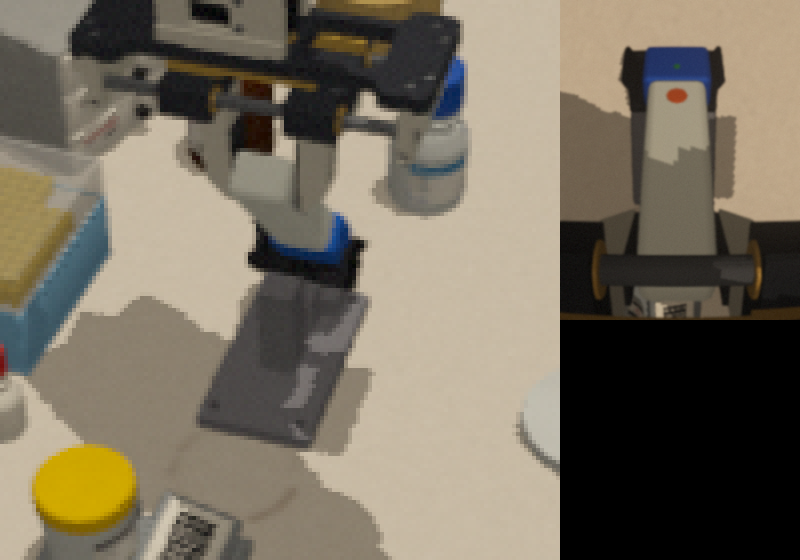

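```bash
python3 -m creep '[[0,0,0.12,0,0],[-0.05,0,0.12,0,0],[-0.07,0,0.12,0,0],[-0.06,0,0.1,0,0],[-0.04,0,0.06,0,0],[0,0,0,0,0],[0,0,0,0,0]]'; python3 -c "
from h import *
pitch();togo([.5127,.0004,.130],-75)"
```

```text
clock: 11.8
position: [0.5118, 0.0013, 0.1305]
ee_rot: [2.488, -1.908, -0.008]
force: [-2.9, 2.3, 7.1]
width: 0.369
gripper_force: 12.0
pitch 45.1 face offset -0.0029 along [0.015  0.1349] n 1879 ymid 0.0 w 0.367 gf 12.0 Fz 8.0
t 11.85 pos [0.5118 0.0013 0.1306] yaw -74.97 w 0.367 gf 12.0 F [-2.8  3.1  8. ]
 shift(units) [ 0.029 -0.016  0.014] turn 0.01
```

```bash
python3 -m creep '[[0.05,0,0.04,0,0],[0.05,0,0.04,0,0],[0,0,0,0,0]]'; python3 -c "
from h import *
pitch();togo([.5127,.0004,.130],-75)"
```

```text
clock: 12.22
position: [0.5126, -0.0016, 0.1274]
ee_rot: [2.49, -1.908, -0.01]
force: [-4.1, 6.7, 10.0]
width: 0.373
gripper_force: 12.0
pitch 44.9 face offset -0.003 along [0.0146 0.1301] n 1844 ymid -0.0 w 0.37 gf 12.0 Fz 10.8
t 12.28 pos [ 0.5126 -0.0016  0.1273] yaw -74.94 w 0.37 gf 12.0 F [-4.4  5.8 10.8]
 shift(units) [-0.048 -0.016 -0.067] turn 0.02
```

```bash
python3 -m creep '[[0,0,0,0,0.7],[0,0,0,0,0.7],[0,0,0,0,0.7],[0,0,0,0,0.7],[0,0,0,0,0.7],[0,0,0,0,0.7]]'; python3 - <<'E'
from h import *
pitch('w5.png');togo([.5127,.0004,.130],-75)
w=cv2.imread('pics/w5.png')[60:340,175:385]; cv2.imwrite('pics/c5.png',cv2.resize(w,(420,560)))
E
```

```text
clock: 13.02
position: [0.5128, -0.0036, 0.1271]
ee_rot: [2.487, -1.909, -0.006]
force: [0.1, -0.4, 0.4]
width: 0.701
gripper_force: 0.0
pitch 45.2 face offset -0.0018 along [0.0159 0.1282] n 1768 ymid 0.0 w 0.698 gf 0.0 Fz 0.7
t 13.07 pos [ 0.5128 -0.0036  0.1271] yaw -75.02 w 0.698 gf 0.0 F [-0.2 -0.5  0.7]
 shift(units) [-0.097 -0.023 -0.072] turn -0.0
```

View pics/c5.png

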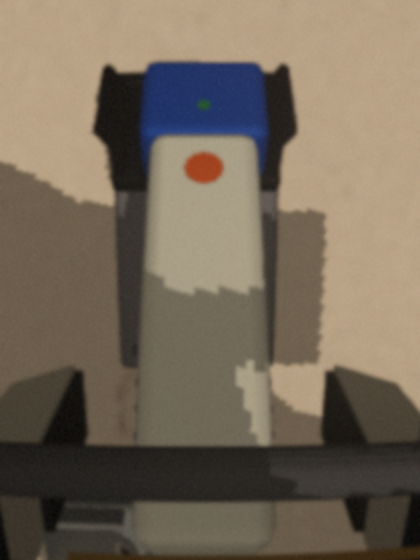

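```bash
python3 - <<'E'
from h import *
for f,b in (('w2.png',(20,50,265,290)),('w3.png',(110,125,268,288)),('w4.png',(85,140,250,300)),('w5.png',(85,140,250,300))):
    p=cv2.imread('pics/'+f).astype(int)[b[0]:b[1],b[2]:b[3]]; g=p[...,1]-np.maximum(p[...,0],p[...,2]); i=np.unravel_index(g.argmax(),g.shape); print(f,g.max(),p[i],(g>10).sum())
E
python3 -m creep '[[0,0,0,0,0.7],[0,0,0,0,0.7],[0,0,0,0,0.7],[0,0,0,0,0.7]]'
python3 - <<'E'
from h import *
d=save('wrist','w6.png')
b=(85,140,250,300); p=d['pixels'].astype(int)[b[0]:b[1],b[2]:b[3]]; g=p[...,1]-np.maximum(p[...,0],p[...,2]); i=np.unravel_index(g.argmax(),g.shape); print(g.max(),p[i],(g>10).sum())
E
```

```text
w2.png 66 [ 52 118  42] 59
w3.png 52 [ 54 106  51] 12
w4.png 41 [44 85 40] 13
w5.png 49 [39 88 36] 14
clock: 13.58
position: [0.5128, -0.0035, 0.1272]
ee_rot: [2.487, -1.909, -0.006]
force: [0.2, -0.4, -0.5]
width: 0.702
gripper_force: 0.0
48 [40 88 39] 14
```

```bash
python3 -m creep '[[-0.2,0,0,0,0.7],[-0.17,0,0,0,0.7],[0,0,0,0,0.3],[0,0,0,0,0],[0,0,0,0,0],[0,0,0,0,0],[0,0,0,0,0],[0,0,0,0,0],[0,0,0,0,0]]' 12
python3 - <<'E'
from h import *
pitch('w7.png');togo([.5127,.0004,.130],-75)
d=dict(np.load('pics/w7.png.npz')); P=d['pixels'].astype(int)
v,u=np.nonzero((P[...,0]-P[...,2]>40)); k=(u>235)&(u<320)&(v<170)&(v>70); W=np.array([fish(d,a,b) for a,b in zip(u[k],v[k])])-np.array([.5336,-.0764,.036])
h=W[:,:2]@[.2588,-.9659]; l=W[:,:2]@[.9659,.2588]; bx=(h-W[:,2])*.7071; bz=(h+W[:,2])*.7071
q=bz>.022; print('head bedx',np.percentile(bx[q],[2,50,98]).round(4),'bz',np.median(bz[q]).round(4),'lat',np.percentile(l[q],[2,98]).round(4))
E
```

```text
clock: 14.75
position: [0.5091, 0.0106, 0.1272]
ee_rot: [2.487, -1.909, -0.006]
force: [0.1, -0.5, 0.3]
width: 0.37
gripper_force: 12.0
pitch 45.1 face offset -0.012 along [0.0058 0.1382] n 2280 ymid 0.0 w 0.368 gf 12.0 Fz 1.0
t 14.8 pos [0.5091 0.0106 0.1272] yaw -75.02 w 0.368 gf 12.0 F [ 1.6 -0.7  1. ]
 shift(units) [ 0.269 -0.021 -0.07 ] turn -0.01
head bedx [-0.0343 -0.0212 -0.0033] bz 0.0257 lat [-0.0215  0.0168]
```

```bash
python3 -m creep '[[-0.3,0,-0.3,0,0],[-0.5,0,-0.5,0,0],[-0.3,0,-0.6,0,0],[0,0,-0.8,0,0],[0,0,-0.5,0,0],[0,0,0,0,0],[0,0,0,0,0]]'
python3 -c "
from h import *
pitch()"
python3 -m creep '[[0,0,0,0,0],[0,0,0,0,0],[0,0,0,0,0],[0,0,0,0,0]]' 3
python3 -c "
from h import *
pitch();togo([0.477,0.1395,0.25],15.6)"
```

```text
clock: 15.68
position: [0.4977, 0.0538, 0.2342]
ee_rot: [2.487, -1.908, -0.008]
force: [0.7, 0.1, -1.5]
width: 0.368
gripper_force: 12.0
pitch 45.4 face offset -0.012 along [0.0057 0.1372] n 2263 ymid 0.0 w 0.368 gf 12.0 Fz -1.3
clock: 16.23
position: [0.4984, 0.0535, 0.2351]
ee_rot: [2.487, -1.909, -0.006]
force: [-0.3, 0.0, -1.3]
width: 0.366
gripper_force: 3.0
pitch 88.4 face offset -0.0116 along [0.0125 0.1439] n 553 ymid 0.0001 w 0.372 gf 3.0 Fz -0.9
t 16.27 pos [0.4984 0.0535 0.2351] yaw -75.02 w 0.372 gf 3.0 F [ 0.3 -0.4 -0.9]
 shift(units) [-2.215 -0.036 -0.375] turn -22.65
```

```bash
python3 -m creep '[[0,0,0,0,0],[-0.02,0.5,0,-1,0],[0,0.8,0,-1,0],[0,0.8,0,-1,0],[0,0.3,0,-1,0],[0,0,0,-1,0],[0,0,0,-1,0],[0,0,0,-1,0],[0,0,0,-1,0],[0,0,0,-1,0],[0,0,0,-1,0],[0,0,0,-1,0]]' 12
python3 -m creep '[[0,0,0,-1,0],[0,0,0,-1,0],[0,0,0,-1,0],[0,0,0,-1,0],[0,0,0,-1,0],[0,0,0,-1,0],[0,0,0,-1,0],[0,0,0,-1,0],[0,0,0,-1,0],[0,0,0,-1,0],[0,0,0,-1,0],[0,0,0,-0.65,0]]'
python3 - <<'E'
from h import *
pitch('w8.png');togo([.40,.03,.16],15.6)
E
```

```text
clock: 17.77
position: [0.4085, 0.0207, 0.2359]
ee_rot: [3.024, -0.836, -0.01]
force: [0.1, -1.1, -1.7]
width: 0.372
gripper_force: 12.0
clock: 19.27
position: [0.4085, 0.0207, 0.2359]
ee_rot: [3.111, 0.428, -0.011]
force: [0.1, 1.2, -2.4]
width: 0.368
gripper_force: 12.0
pitch 88.4 face offset -0.0114 along [0.0162 0.1438] n 513 ymid -0.0004 w 0.371 gf 12.0 Fz -1.2
t 19.32 pos [0.4085 0.0207 0.2359] yaw 15.79 w 0.371 gf 12.0 F [-0.8  0.2 -1.2]
 shift(units) [-0.126 -0.283  1.899] turn 0.05
```

View pics/w8.png

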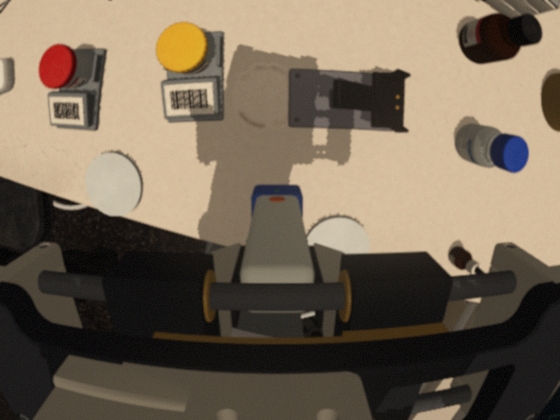

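```bash
python3 - <<'E'
from h import *
d=dict(np.load('pics/w8.png.npz')); P=d['pixels'].astype(int)
for a,b in((337,222),(310,240),(230,241),(320,200),(190,99),(265,100),(185,48),(225,35),(222,118)): print((a,b),fish(d,a,b).round(4))
v,u=np.mgrid[72:125,155:225]; W=np.array([[fish(d,a,b) for a,b in zip(x,y)] for x,y in zip(u,v)])
p=P[72:125,155:225]; m=((p.min(2)>120)&(p.max(2)-p.min(2)<45)); m=cv2.morphologyEx(m.astype(np.uint8),cv2.MORPH_CLOSE,np.ones((15,15)))>0
n,l,st,c=cv2.connectedComponentsWithStats(m.astype(np.uint8)); i=1+np.argmax(st[1:,4]); k=l==i
X=W[k]; X=X[(X[:,2]>.02)&(X[:,2]<.046)]; c=X.mean(0); V=np.linalg.svd(X-c,full_matrices=False)[2]
print(st[i],'label c',c.round(4),'normal',V[2].round(3),'long',V[0].round(3)); r=cv2.minAreaRect((X[:,:2]*1000).astype(np.float32)); print(r)
E
```

```text
(337, 222) [ 0.3744 -0.0673  0.0079]
(310, 240) [ 0.3423 -0.0412  0.0086]
(230, 241) [ 0.3089  0.0574 -0.0012]
(320, 200) [ 3.941e-01 -3.920e-02 -3.000e-04]
(190, 99) [0.4745 0.1402 0.032 ]
(265, 100) [ 0.4944  0.0599 -0.0006]
(185, 48) [0.5254 0.15   0.0674]
(225, 35) [ 5.606e-01  1.282e-01 -1.000e-04]
(222, 118) [0.4608 0.103  0.0076]
[   0    9   59   44 1130] label c [0.4754 0.1496 0.0323] normal [-0.252 -0.055  0.966] long [-0.524  0.847 -0.088]
((474.0116882324219, 144.22608947753906), (42.938323974609375, 60.97063064575195), 14.02436637878418)
```

```bash
python3 -m creep '[[0,0,0.8,0,0],[0,0,0.8,0,0],[0,0,0.7,0,0],[0,0,0.4,0,0],[0,0,0.1,0,0],[0,0,0.06,0,0],[0,0,0,0,0]]' 6
python3 -c "
from h import *
pitch();togo([.40,.03,.16],15.6)"
python3 -m creep '[[-0.15,0,0.01,0,0],[-0.15,0,0.01,0,0],[-0.15,0,0.02,0,0],[-0.1,0,0.02,0,0],[0,0,0,0,0],[0,0,0,0,0]]'
python3 -c "
from h import *
pitch();togo([.40,.03,.16],15.6)"
```

```text
clock: 20.2
position: [0.4083, 0.0205, 0.1219]
ee_rot: [3.111, 0.425, -0.01]
force: [0.1, 0.8, 0.4]
width: 0.372
gripper_force: 6.0
pitch 80.4 face offset -0.0067 along [-0.0097  0.1478] n 994 ymid -0.0001 w 0.366 gf 6.0 Fz 0.9
t 20.25 pos [0.4083 0.0205 0.1219] yaw 15.56 w 0.366 gf 6.0 F [1.4 0.6 0.9]
 shift(units) [-0.142 -0.283 -0.951] turn -0.01
clock: 21.0
position: [0.3861, 0.0144, 0.1194]
ee_rot: [3.111, 0.426, -0.012]
force: [-0.4, -1.0, 5.9]
width: 0.373
gripper_force: 6.0
pitch 78.6 face offset -0.0118 along [-0.0036  0.1451] n 1136 ymid -0.0 w 0.369 gf 6.0 Fz 6.2
t 21.05 pos [0.3861 0.0144 0.1194] yaw 15.58 w 0.369 gf 6.0 F [-1.2  0.   6.2]
 shift(units) [ 0.432 -0.282 -1.017] turn -0.01
```

```bash
python3 -m creep '[[-0.12,0,0.02,0,0],[-0.12,0,0.02,0,0],[0,0,0,0,0],[0,0,0,0,0]]'
python3 -c "
from h import *
pitch()"
python3 -m creep '[[0,0,0,0,0],[0,0,0,0,0],[0,0,-0.5,0,0],[0,0,-0.8,0,0],[0,0,-0.8,0,0],[0,0,-0.3,0,0],[0,0,0,0,0],[0,0,0,0,0]]' 15
python3 -c "
from h import *
pitch()"
```

```text
clock: 21.55
position: [0.3769, 0.0119, 0.1177]
ee_rot: [3.111, 0.426, -0.012]
force: [-0.2, -0.7, 3.2]
width: 0.369
gripper_force: 6.0
pitch 76.1 face offset -0.0128 along [-0.003  0.145] n 1237 ymid 0.0001 w 0.37 gf 6.0 Fz 4.6
clock: 22.6
position: [0.3772, 0.0124, 0.213]
ee_rot: [3.111, 0.426, -0.014]
force: [-0.5, -0.1, -1.4]
width: 0.371
gripper_force: 15.0
pitch 77.0 face offset -0.0135 along [-0.0036  0.1312] n 1189 ymid -0.0001 w 0.371 gf 15.0 Fz -1.6
```

```bash
python3 -m creep '[[0,-0.4,-0.2,0,0],[0.3,-0.7,0,0,0],[0.7,-0.7,0,0,0],[0.7,-0.43,0,0,0],[0.48,-0.2,0,0,0],[0,0,0,0,0],[0,0,0,0,0],[0,0,0,0,0]]'
python3 - <<'E'
from h import *
pitch('w9.png');togo([.4352,.1289,.1848],15.6)
d=save('scene','s9.png'); a=cv2.resize(d['pixels'][170:330,160:320],(480,480),interpolation=3)
w=cv2.imread('pics/w9.png')[0:260,190:370]; o=np.zeros((480,800,3),np.uint8); o[:,:480]=a; o[:462,480:]=cv2.resize(w,(320,462)); cv2.imwrite('pics/c9.png',o)
E
```

```text
clock: 23.65
position: [0.4351, 0.129, 0.2207]
ee_rot: [3.111, 0.425, -0.013]
force: [-0.6, 0.6, -1.3]
width: 0.37
gripper_force: 15.0
pitch 77.0 face offset -0.0133 along [-0.0032  0.1313] n 1176 ymid -0.0 w 0.37 gf 15.0 Fz -1.3
t 23.7 pos [0.4352 0.1291 0.2209] yaw 15.56 w 0.37 gf 15.0 F [-1.  -0.5 -1.3]
 shift(units) [0.005 0.004 0.902] turn -0.01
```

View pics/c9.png

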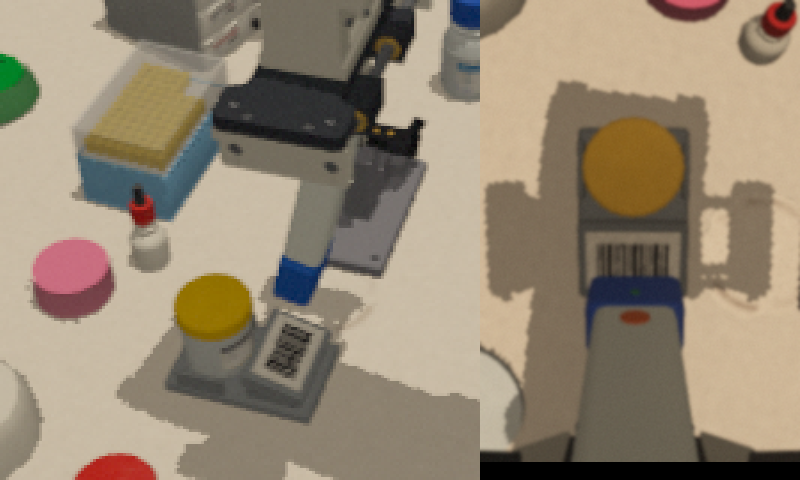

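```bash
python3 - <<'E'
from h import *
d=dict(np.load('pics/w9.png.npz')); h=np.array([.963,.269,0])
P=d['pixels'].astype(int)
for v in range(118,150,2): print(v,P[v,255],P[v,300],(fish(d,255,v)).round(4))
for v in (129,131,133): print(v,(fish(d,277,v,plane=.0377)-h*.0174).round(4))
# cup circle centre -> lid top
print('lid',fish(d,(635-480)*180/320+190,167*260/462,plane=.069).round(4))
E
```

```text
118 [64 72 76] [63 73 78] [0.4975 0.1723 0.0097]
120 [63 69 73] [63 73 78] [0.4954 0.1717 0.0099]
122 [60 67 71] [56 64 70] [0.508  0.15   0.3772]
124 [48 57 58] [49 55 61] [0.492  0.1692 0.0327]
126 [55 61 67] [51 57 62] [0.4901 0.1685 0.0354]
128 [55 62 65] [56 65 72] [0.488  0.168  0.0343]
130 [74 87 97] [69 83 92] [0.4861 0.1674 0.0358]
132 [ 91 111 124] [ 94 116 130] [0.4841 0.1668 0.0364]
134 [ 94 114 129] [ 95 114 128] [0.482  0.1664 0.0353]
136 [ 91 110 124] [ 95 113 128] [0.4799 0.1658 0.0353]
138 [ 76  92 105] [ 97 118 132] [0.4778 0.1653 0.0344]
140 [ 76  92 104] [ 96 117 132] [0.4758 0.1647 0.0345]
142 [ 78  92 106] [ 95 115 129] [0.4734 0.1643 0.0317]
144 [ 75  92 103] [ 94 114 128] [0.4714 0.1638 0.0317]
146 [ 74  90 101] [ 93 111 129] [0.4692 0.1633 0.0305]
148 [ 78  92 105] [ 94 114 130] [0.4671 0.1627 0.0306]
129 [0.4764 0.1409 0.0377]
131 [0.4744 0.1404 0.0377]
133 [0.4724 0.1398 0.0377]
lid [0.5266 0.1547 0.069 ]
```

```bash
python3 -m creep '[[0.04,0,0.4,0,0],[0,0,0.3,0,0],[0,0,0.19,0,0],[0,0,0,0,0],[0,0,0,0,0],[0,0,0,0,0],[0,0,0,0,0],[0,0,0,0,0],[0,0,0,0,0],[0,0,0,0,0],[0,0,0,0,0],[0,0,0,0,0]]'
python3 - <<'E'
from h import *
pitch('w10.png');togo([.4362,.1293,.1848],15.6)
d=dict(np.load('pics/w10.png.npz')); s=readout.observe(); P=d['pixels'].astype(int)
# head top-face front edge in world -> window
v,u=np.nonzero(P[...,0]-P[...,2]>25); k=(u>230)&(u<325)&(v<230)&(v>100); W=np.array([fish(d,a,b) for a,b in zip(u[k],v[k])])
g=s['position']+[0,0,.0188]; h=np.array([.963,.269]); q=W-g; a=q[:,:2]@h; p=np.radians(76.7); al=a*np.cos(p)-q[:,2]*np.sin(p); print('head along',np.percentile(al,[1,50,99]).round(4), 'n',k.sum())
E
python3 -m creep '[[0,0,0,0,0],[0,0,0,0,0],[0,0,0,0,0],[0,0,0,0,0],[0,0,0,0,0]]'
```

```text
clock: 25.25
position: [0.4371, 0.1297, 0.1853]
ee_rot: [3.111, 0.426, -0.012]
force: [-0.1, -0.8, -0.9]
width: 0.366
gripper_force: 15.0
pitch 77.0 face offset -0.0134 along [-0.0033  0.1312] n 1182 ymid -0.0001 w 0.369 gf 15.0 Fz -2.1
t 25.3 pos [0.4371 0.1297 0.1853] yaw 15.59 w 0.369 gf 15.0 F [-0.2 -0.5 -2.1]
 shift(units) [-0.023  0.003  0.014] turn -0.0
head along [0.101  0.1121 0.1318] n 820
clock: 25.92
position: [0.437, 0.1296, 0.1853]
ee_rot: [3.111, 0.426, -0.012]
force: [0.6, -0.3, -0.9]
width: 0.368
gripper_force: 15.0
```

```bash
python3 -m creep '[[0,0,0.13,0,0],[0,0,0,0,0],[0,0,0,0,0],[0,0,0,0,0],[0,0,0,0,0],[0,0,0,0,0],[0,0,0,0,0],[0,0,0,0,0],[0,0,0,0,0],[0,0,0,0,0],[0,0,0,0,0],[0,0,0,0,0]]'
python3 - <<'E'
from h import *
pitch(); togo([.4362,.1293,.18],15.6)
d=save('scene','s11.png'); cv2.imwrite('pics/c11.png',cv2.resize(d['pixels'][190:330,190:330],(560,560),interpolation=3))
E
python3 -m creep '[[0,0,0,0,0],[0,0,0,0,0],[0,0,0,0,0],[0,0,0,0,0]]'
```

```text
clock: 27.42
position: [0.437, 0.1297, 0.1801]
ee_rot: [3.111, 0.426, -0.012]
force: [-0.1, 0.6, -1.1]
width: 0.372
gripper_force: 15.0
pitch 76.2 face offset -0.0129 along [-0.0034  0.1226] n 1157 ymid -0.0001 w 0.368 gf 15.0 Fz -1.0
t 27.48 pos [0.437  0.1296 0.1801] yaw 15.59 w 0.368 gf 15.0 F [ 0.2 -0.3 -1. ]
 shift(units) [-0.023  0.003  0.004] turn -0.0
clock: 28.02
position: [0.437, 0.1297, 0.1801]
ee_rot: [3.111, 0.426, -0.012]
force: [-0.4, 0.4, -1.5]
width: 0.369
gripper_force: 15.0
```

View pics/c11.png

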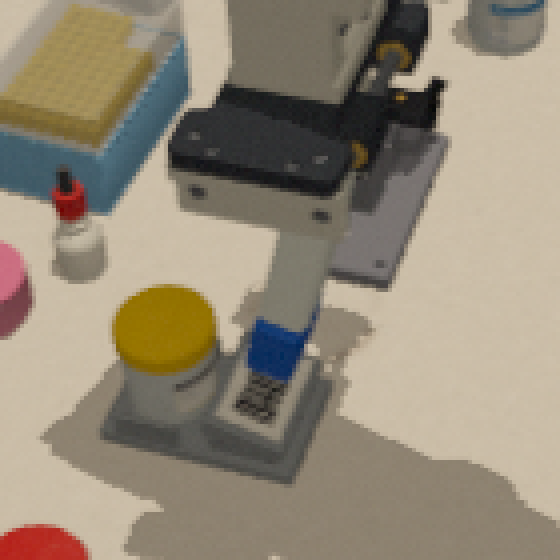

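```bash
python3 - <<'E'
from h import *
d=dict(np.load('pics/s11.png.npz')); P=d['pixels'].astype(int); v,u=np.nonzero(P[...,0]-P[...,2]>40); k=(u>245)&(u<275)&(v>262)&(v<290)
W=np.array([world(d,a,b) for a,b in zip(u[k],v[k])]); 
p=np.radians(76.3); h=np.array([.963,.269]); e=np.r_[h*np.cos(p),-np.sin(p)]; L=np.array([.4752,.1405,.0328])
t=(L-W)@e; print(k.sum(),'dist of head pts from label along e',np.percentile(t,[1,3,10,50,97]).round(4), W[t<np.percentile(t,5)].mean(0).round(4))
g=np.array([.437,.1297,.1801+.0188]); for_ = g+e*.0; r=L-g; print('label along e from grasp',(r@e).round(4),'perp in plane',(r@np.r_[h*np.sin(p),np.cos(p)]).round(4),'lat',(r[:2]@[-.269,.963]).round(4))
E
```

```text
157 dist of head pts from label along e [0.0373 0.0379 0.041  0.0585 0.0714] [0.4623 0.1592 0.0699]
label along e from grasp 0.1708 perp in plane -0.0008 lat 0.0001
```

```bash
python3 -m creep '[[0,0,-0.6,0,0],[0,0,-0.8,0,0],[0,0,-0.5,0,0],[0.1,0.5,0,1,0],[0,0.9,0,0,0],[0.3,0.9,0,0,0],[0.3,0.9,0,0,0],[0.23,0.9,0,0,0],[0,0.7,0,0,0],[0,0,0,1,0],[0,0,0,1,0],[0,0,0,1,0]]'
python3 -m creep '[[0,0,0,1,0],[0,0,0,1,0],[0,0,0,1,0],[0,0,0,1,0],[0,0,0,1,0],[0,0,0,1,0],[0,0,0,1,0],[0,0,0,1,0],[0,0,0,1,0],[0,0,0,1,0],[0,0,0,1,0],[0,0,0,1,0]]'
python3 -m creep '[[0,0,0,1,0],[0,0,0,1,0],[0,0,0,1,0],[0,0,0,1,0],[0,0,0,1,0],[0,0,0,1,0],[0,0,0,0.6,0],[0,0,0,0,0]]'
python3 - <<'E'
from h import *
pitch('w12.png');togo([.5251,-.0494,.1599],-75)
E
```

```text
clock: 29.52
position: [0.5134, -0.0518, 0.255]
ee_rot: [3.138, -0.021, -0.013]
force: [-0.2, -0.6, -1.7]
width: 0.371
gripper_force: 15.0
clock: 31.02
position: [0.5135, -0.0516, 0.2552]
ee_rot: [2.856, -1.294, -0.009]
force: [-0.1, -0.6, -1.7]
width: 0.371
gripper_force: 15.0
clock: 32.02
position: [0.5135, -0.0513, 0.2554]
ee_rot: [2.487, -1.907, -0.006]
force: [-0.2, 0.5, -0.6]
width: 0.37
gripper_force: 15.0
pitch 77.0 face offset -0.0137 along [-0.005   0.1316] n 1214 ymid 0.0 w 0.369 gf 15.0 Fz -1.3
t 32.08 pos [ 0.5136 -0.0512  0.2555] yaw -74.89 w 0.369 gf 15.0 F [ 0.5 -0.5 -1.3]
 shift(units) [ 0.029 -0.31   2.387] turn 0.03
```

```bash
python3 -m creep '[[0.03,-0.31,0.1,0.03,0],[0,0,0.6,0,0],[0,0,0.7,0,0],[0,0,0.5,0,0],[0,0,0.3,0,0],[0,0,0.1,0,0],[0,0,0,0,0],[0,0,0,0,0]]'
python3 - <<'E'
from h import *
pitch('w13.png');togo([.5251,-.0494,.1599],-75)
d=save('scene','s13.png'); a=cv2.resize(d['pixels'][180:270,230:350],(560,420),interpolation=3)
w=cv2.imread('pics/w13.png')[60:340,200:350]; o=np.zeros((420,785,3),np.uint8); o[:,:560]=a; o[:,560:]=cv2.resize(w,(225,420)); cv2.imwrite('pics/c13.png',o)
E
```

```text
clock: 33.08
position: [0.5259, -0.0483, 0.1645]
ee_rot: [2.489, -1.907, -0.005]
force: [-0.3, -0.1, -2.0]
width: 0.367
gripper_force: 15.0
pitch 77.2 face offset -0.0137 along [-0.0047  0.1488] n 1220 ymid 0.0 w 0.366 gf 15.0 Fz -2.3
t 33.12 pos [ 0.5259 -0.0482  0.1645] yaw -74.92 w 0.366 gf 15.0 F [ 0.2  0.1 -2.3]
 shift(units) [0.023 0.025 0.115] turn 0.02
```

View pics/c13.png

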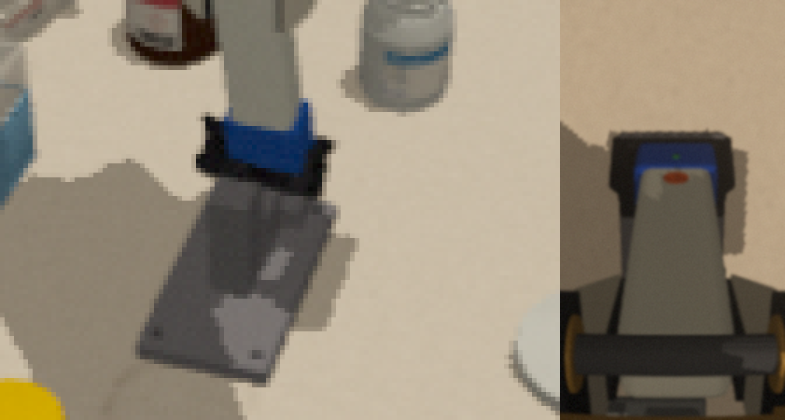

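```bash
python3 -m creep '[[0,0,0.06,0,0],[-0.18,0,0.11,0,0],[-0.18,0,0.11,0,0],[-0.18,0,0.11,0,0],[-0.16,0,0.1,0,0],[-0.16,0,0.1,0,0],[-0.16,0,0.1,0,0],[0,0,0,0,0]]' 8
python3 -c "
from h import *
pitch();togo([.5324-.087*.2588,-.0767+.087*.9659,.1226],-75)"
```

```text
clock: 34.17
position: [0.5142, -0.0084, 0.1358]
ee_rot: [2.488, -1.906, -0.008]
force: [0.1, 0.8, -1.7]
width: 0.371
gripper_force: 8.0
pitch 54.8 face offset -0.0151 along [0.0002 0.1318] n 2015 ymid 0.0 w 0.37 gf 8.0 Fz -0.5
t 34.23 pos [ 0.5142 -0.0087  0.136 ] yaw -74.91 w 0.37 gf 8.0 F [-0.4  1.6 -0.5]
 shift(units) [-0.415 -0.003  0.334] turn 0.02
```

Working as planned (54.8°). Lay it the rest of the way and push against the lip.

```bash
python3 -m creep '[[-0.14,0,0.12,0,0],[-0.14,0,0.12,0,0],[-0.12,0,0.11,0,0],[0,0,0,0,0],[0.05,0,0.05,0,0],[0.05,0,0.05,0,0],[0,0,0,0,0]]'
python3 -c "
from h import *
pitch();togo([.5324-.087*.2588,-.0767+.087*.9659,.1226],-75)"
```

```text
clock: 35.1
position: [0.511, 0.0036, 0.1183]
ee_rot: [2.49, -1.907, -0.01]
force: [-3.3, 5.0, 3.6]
width: 0.368
gripper_force: 8.0
pitch 45.5 face offset -0.015 along [0.0026 0.1268] n 2324 ymid 0.0 w 0.368 gf 8.0 Fz 3.4
t 35.15 pos [0.511  0.0036 0.1183] yaw -74.9 w 0.368 gf 8.0 F [-2.6  5.8  3.4]
 shift(units) [-0.098  0.004 -0.106] turn 0.02
```

```bash
python3 -m creep '[[0,0,0,0,0.8],[0,0,0,0,0.8],[0,0,0,0,0.8],[0,0,0,0,0.8],[0,0,0,0,0.8],[0,0,-0.3,0,0.8],[0,0,-0.8,0,0.8],[0,0,-0.9,0,0.8],[0,0,-0.5,0,0.8],[0,0,0,0,0.8],[0,0,0,0,0.8]]'
python3 - <<'E'
from h import *
togo([.5,0,.2],-75)
d=save('wrist','w14.png'); P=d['pixels'].astype(int)
v,u=np.nonzero((P[...,0]-P[...,2]>40)); k=(u>225)&(u<330)&(v<230)&(v>60); W=np.array([fish(d,a,b) for a,b in zip(u[k],v[k])])-np.array([.5336,-.0764,.036])
h=W[:,:2]@[.2588,-.9659]; l=W[:,:2]@[.9659,.2588]; bx=(h-W[:,2])*.7071; bz=(h+W[:,2])*.7071
q=(bz>.022)&(bz<.03); print(q.sum(),'head bedx',np.percentile(bx[q],[2,50,98]).round(4),'bz',np.median(bz[q]).round(4),'lat',np.percentile(l[q],[2,98]).round(4))
s=save('scene','s14.png'); a=cv2.resize(s['pixels'][140:300,190:410],(550,400),interpolation=3)
o=np.zeros((400,800,3),np.uint8); o[:,:550]=a; o[:333,550:]=cv2.resize(P[60:300,190:370].astype(np.uint8),(250,333)); cv2.imwrite('pics/c14.png',o)
E
```

```text
clock: 36.52
position: [0.5116, 0.0032, 0.2176]
ee_rot: [2.489, -1.906, -0.008]
force: [0.5, 0.0, -0.2]
width: 0.801
gripper_force: 0.0
t 36.52 pos [0.5116 0.0032 0.2176] yaw -74.9 w 0.801 gf 0.0 F [ 0.5  0.  -0.2]
 shift(units) [0.002 0.298 0.443] turn 0.02
1019 head bedx [-0.0343 -0.0203 -0.0028] bz 0.0258 lat [-0.0214  0.0165]
```

View pics/c14.png

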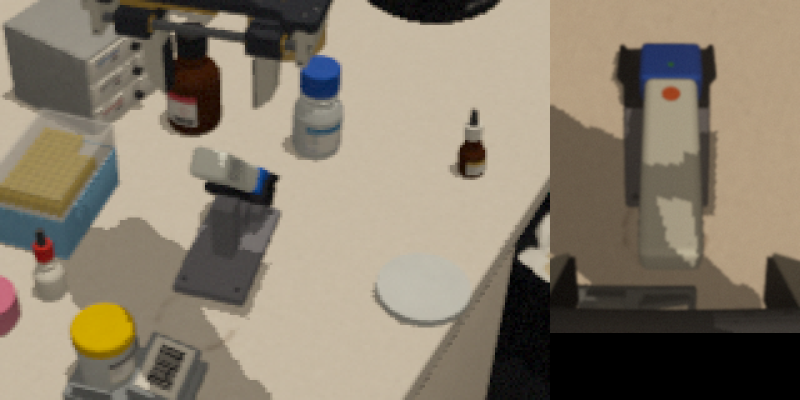

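The reader is docked in the cradle, lying where it did the first time to within about 1 mm. The bottles, dropper and carriers are where they were, and the gripper is clear.

```bash
python3 -c "
from cell import sign_off
print(sign_off())"
```

```text
the job is handed in; nothing more can be done
None
```

The job is handed in at about 36.5 s: I docked the reader, held it about 36 mm over the yellow-lidded cup's label for over 2 s at about 1–2° from square, then laid it back in the cradle and let go; no image could show whether it woke or read the label.

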